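# Fit the mirror and swing the ringed card into the camera's view

## Robot

A 7-joint arm with a two-finger parallel gripper is mounted at the origin on a cart in front of the work surface, level with it; the furniture and walls round the work are solid. World frame = base frame: x ahead of the robot, y to its left, z up, the work surface at z = 0. Lengths are in m, angles in rad, forces in N, time in s.
With the tool pointing down it reaches from about 0.4 to 0.75 m from the base axis. Payload 19.5 kg.
Tool frame: the origin (TCP) lies at the very end of the fingers, on their centre line; the grasp point (between the pads) lies 19 mm behind it; z points along the fingers, y is the line along which they close (so a half turn about z gives the same grasp; the last joint's range is limited). The gripper opens to 85 mm and grips with 20 to 120 N. Pads are 22 mm wide; open, the fingers measure 114 mm over their backs; the gripper's body (76 mm by 85 mm) begins 54 mm behind the grasp point. The pads swing forward as they close: fully open they stand 13 mm farther back than shut.
Start: joints at [1.112, 0.707, -0.028, 1.485, 0.022, 0.951, -0.075], TCP at [0.233, -0.526, 0.231] pointing down, gripper open.
Joint ranges: [-2.71, 2.71], [-0.32, 2.16], [-1.57, 1.52], [0, 2.45], [-1.46, 4.6], [0, 2.02], [-2.83, 2.83]. Speed limits (rad/s): [1.89, 1.89, 2.57, 2.57, 3.01, 3.01, 3.01].

## Interface

Orientations are given as a unit quaternion [w, x, y, z].
In Python, from plant import env, get_image gives the robot as it stands.
- The arm moves only by the shell command python3 -m pendant 'ROWS'. ROWS is JSON, one flat list of numbers, 7 for each row, row after row: the shift along the tool's x, y, z normalised to -1 to 1, where 1 is 5 cm, then the turn, a rotation vector about the tool's x, y, z normalised to -1 to 1, where 1 is 8 degrees, then the closure, from -1 (fully open) to 1 (shut). In form: [tx, ty, tz, ax, ay, az, fingers, tx, ty, tz, ax, ay, az, fingers, ...]. A call has 1 to 10 rows; each row shifts and turns the commanded pose from where the row before left it, along the tool's axes as they then stand; what a row does not reach is not made up. A row lasts 1/8 s, in which the tool goes at most 62.5 mm and 10.7 degrees, less where a joint would pass 70% of its speed; a pose out of reach is approached as far as the arm can. A call with a number of a shift or a turn outside -1 to 1 is refused whole. A call with a gripper value outside its range is refused whole. The fingers move at their own pace and stop on an object; the grip force is fixed at half the most. Time passes only in rows, so rows that do not move let the fingers close. It gives the time, the measured TCP pose, the force, the opening and the grip force at its end, in the units of the state.
- env.observe(): the state, without advancing time (a new reading comes with each control period).
- get_image(name): name is "side" or "top"; returns a dict with "color" (384x512x3 uint8, red, green, blue), "range_z" (384x512 float32, m along the optical axis (not along the pixel's ray), 0 where there is no reading), "vfov" (degrees; the focal length in pixels is half the picture's height over the tangent of half this angle, whatever the lens; pixels are square), "cx", "cy" (the principal point, pixels), "origin" and "orientation" of the camera in the world. Camera axes: x right, y up, looking along -z (the intrinsics and any distortion apply to the point x, -y, -z); pixel columns grow to the right and rows downward; lengths in m; the calibration is good to about 2 mm. A picture is of the moment at which its call begins.
- env.sign_off(): hands the job in; it is judged then, once.
The state is a dict: "time_s": time; "joint_positions": joint angles; "qd": joint speeds; "tau": joint torques, N m; "tool_pos": TCP position; "ee_rot": TCP orientation; "ft_force": force on the tool from outside, world axes, zero at the start; "wrist_torque": the same for the moment, N m; "width": finger opening in m; "finger_force": force on a finger pad.
Only numpy, scipy, OpenCV 4.12 (cv2) and the standard library are available. Lean on these libraries where they do the work, as an engineer would, in place of code of your own. Each camera call takes 0.05 s, during which the arm holds its last target. There are 200 camera calls.

## Task

Take the mirror plate out of its white stand by its yellow tab and slide it fully home, upright, into the slot of the sprung turntable on the optical stage. Then, with the plate still gripped, turn it clockwise until the small camera sees the card with the orange ring in the mirror, centred (the red pointer under the turntable shows where the camera's reflected line of sight goes, so it must point at the middle of that card), and finish holding it there, still gripped and seated, because the spring turns it back if you let go. Leave the tape, forceps, tube cap, flask and Petri dish where they are.

Things in the scene. Friction and masses are not known exactly. Their poses are not given: they have to be found in the camera images.
- mirror: Loose two-sided mirror plate, about 80 g, standing upright: 6 mm thick along its x, 80 wide along y, 75 high, both faces bright and alike with a black rim. On top, in the middle, a yellow grip tab 12 mm thick (x), 32 wide (y), from 75 to 103 mm above the foot. Origin: centre of its underside; z up. Grip the tab across its 12 mm, from above.
- plate_stand: Fixed white storage stand 70 x 100 mm in which the mirror plate stands at the start, both with the same yaw. Its slot (9 mm gap, 88 long, along its y) has its floor 10 mm above the worktop and walls up to 38 mm; origin under its middle at worktop height.
- stage: Fixed grey optical stage, origin on the turntable's axis at worktop height. Round foot 170 mm across, 14 high; an arm along its -y carries a white camera box (42 x 46 x 42 mm, on a post), 0.15 m from the axis, from 54 to 97 mm above the worktop, its black lens 75 mm above the worktop, looking along stage +y at the mirror.
- slot (a point): Centre of the slot's floor, on the turning axis, 28 mm above the worktop; turns with the turntable. Slot along its y: 8 mm gap (x), 86 long, closed ends, walls 22 mm high, then a flared mouth to 30 mm, 13 mm wide at the top. z up. The plate fits either way round; seated, its origin is here. Play lets the plate lead the turntable by up to 0.025 rad against the spring.
- turntable (a joint): Angle of the aluminium turntable (rad), 0 at rest, where the slot lies along stage y; grows clockwise seen from above, stop at 1.3. A spring always pulls it back to 0 with 0.02 N m plus 0.08 N m/rad.
- sight (a point): On the turntable's axis at lens height, turning with the red pointer, which is geared to turn twice as far as the turntable. Its x axis is the camera's line of sight after the mirror (the pointer points along it): stage +y at rest, stage +x when the turntable stands at 0.785 rad. z up.
- ring_card: Fixed white card 56 mm wide, 64 high on a black foot, with an orange ring on the side toward its -x: the one to be seen. Origin: on the worktop under the middle of the card; the card is centred 75 mm above it. It stands beyond the stage (stage +x), 0.14 to 0.2 m from the axis.
- cross_card: The same card with a blue diagonal cross instead, the wrong one; the two may change places.
- tape: Bystander, loose: roll of tan tape lying flat, 63 mm across, 20 high. Origin under its middle.
- tweezers: Bystander, loose: steel forceps lying flat, 140 mm long. Origin under its middle.
- tube_stopper: Bystander, loose: black tube cap, 20 mm across, 22 high. Origin under its middle.
- flask: Bystander, loose: small conical glass flask with a cotton plug, 61 mm across, 111 high. Origin under its middle.
- dish: Bystander, loose: glass Petri dish, 112 mm across, 29 high. Origin under its middle.
Mind the look-alikes: they are no part of the job. What is shaped like the mirror but purple is not meant.

How it is judged:
By the outcome, as a careful person would: the job done as asked, in the order asked, and still so for the second after the job is handed in, while the arm keeps its last pose, push and grip.
It also fails if it takes over 42 s, if anything falls off the work surface, if the arm or the gripper's body presses on something with over 40 N, if the wrist force passes 120 N, or if a joint passes its speed limit or range.

## Working session

There is one attempt and no reset: what is moved stays moved. The work goes in short steps, Python scripts to look and compute and a shell command to move; the robot and the scene stay as the last step left them, time stands still between calls to the robot, and variables do not carry over. Pictures are saved under pics/ and viewed, at most 10 in all, crops included, and the job is handed in when it is done.

```bash
ls; mkdir -p pics; cat > h.py <<'E'
import numpy as np, cv2
from plant import env, get_image
from scipy.spatial.transform import Rotation as R
def rot(q): return R.from_quat([q[1],q[2],q[3],q[0]])
def camR(im):
    o=np.array(im["orientation"],float)
    return rot(o).as_matrix() if o.size==4 else o.reshape(3,3)
def pts(im):
    h,w=im["range_z"].shape; f=h/2/np.tan(np.radians(im["vfov"])/2)
    u,v=np.meshgrid(np.arange(w),np.arange(h)); z=im["range_z"]
    P=np.stack([(u-im["cx"])/f*z,-(v-im["cy"])/f*z,-z],-1)
    return P@camR(im).T+np.array(im["origin"])
def ray(im,u,v,zp):
    h=im["range_z"].shape[0]; f=h/2/np.tan(np.radians(im["vfov"])/2)
    d=camR(im)@np.array([(u-im["cx"])/f,-(v-im["cy"])/f,-1]); o=np.array(im["origin"])
    return o+d*(zp-o[2])/d[2]
def save(name,img,s=1):
    cv2.imwrite("pics/"+name,cv2.resize(img[...,::-1],None,fx=s,fy=s,interpolation=cv2.INTER_CUBIC))
E
python3 - <<'E'
from h import *
import pickle
T=get_image("top");S=get_image("side")
pickle.dump((T,S),open("im0.pkl","wb"))
for i in(T,S): print({k:v for k,v in i.items() if k not in("color","range_z")})
save("top0.png",T["color"],1.5);save("side0.png",S["color"],1.5)
print(env.observe())
E
```

```text
pics
{'vfov': 56.61443190901933, 'cx': 262.8654788569391, 'cy': 192.29728211370534, 'origin': array([ 0.20423633, -0.01124479,  0.97866171]), 'orientation': array([ 0.73061732,  0.11742695, -0.11184269, -0.66324992])}
{'vfov': 57.512638945872226, 'cx': 251.93904616848366, 'cy': 192.08544729429363, 'origin': array([0.14369585, 0.7776242 , 0.73081444]), 'orientation': array([-0.21430381, -0.09727484,  0.42532316,  0.873906  ])}
{'time_s': 0.1, 'joint_positions': array([ 1.11231714,  0.70703114, -0.02765159,  1.48494983,  0.02202335,
        0.95091544, -0.07551394]), 'qd': array([ 0.00037977, -0.00116688,  0.0009523 , -0.00079733,  0.00114426,
        0.00120464, -0.00014799]), 'tau': array([ 2.06656892e-03, -8.84287477e+01,  1.23673741e+00, -2.36454177e+01,
        1.70202437e-02,  5.11783423e-03, -2.31238295e-05]), 'tool_pos': array([ 0.23268245, -0.52555345,  0.23088   ]), 'ee_rot': array([-4.86493003e-04,  9.78362624e-01,  2.06896896e-01, -1.16946536e-04]), 'ft_force': array([ 0.39716301, -1.01451036,  0.44167904]), 'wrist_torque': array([ 0.02263522, -0.00702341,  0.01737442]), 'finger_force': 0.0, 'width': 0.08555830215195745}
```

View pics/top0.png

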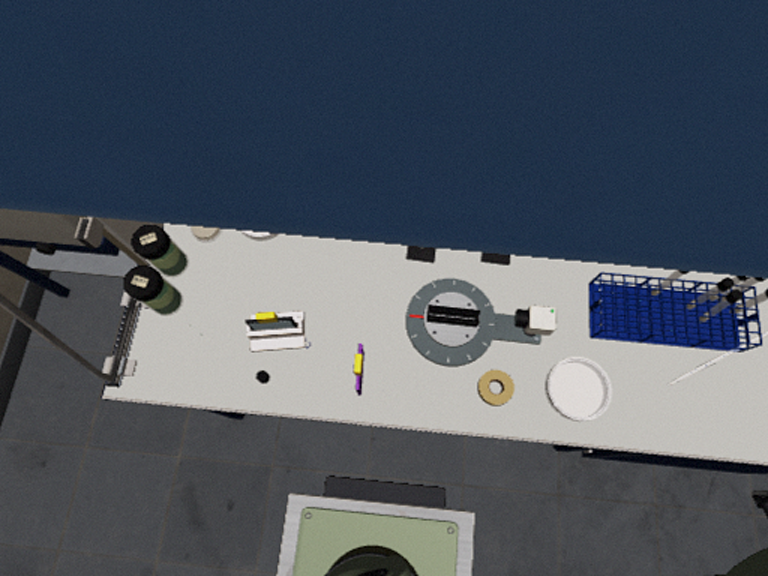

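View pics/side0.png

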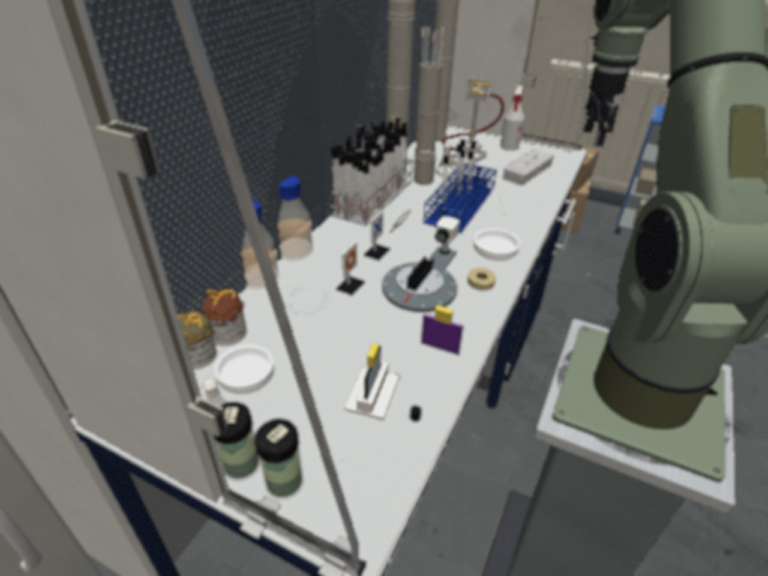

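Candidates for the mirror: the plate in the white stand (yellow tab, top view 265,316 and side view 374,356) and the purple decoy (top 358,365, side 442,330). I choose the plate in the white stand. The ring card is the nearer, +y card (side 350,265), and the cross card is at side (377,235).

```bash
python3 - <<'E'
from h import *
import pickle
T,S=pickle.load(open("im0.pkl","rb"))
PT,PS=pts(T),pts(S)
def comps(im,P,lo,hi,n):
    hsv=cv2.cvtColor(im["color"],cv2.COLOR_RGB2HSV); m=cv2.inRange(hsv,lo,hi)
    k,l,s,c=cv2.connectedComponentsWithStats(m)
    for i in range(1,k):
        if s[i,4]>=n:
            Q=P[l==i]; ok=im["range_z"][l==i]>0; Q=Q[ok]
            if len(Q)==0: continue
            r=cv2.minAreaRect((Q[:,:2]*1000).astype(np.float32))
            print(s[i],c[i].round(1),"med",np.median(Q,0).round(4),"min",Q.min(0).round(3),"max",Q.max(0).round(3),np.round(r[0]),np.round(r[1]),round(r[2],1))
print("yellow T");comps(T,PT,(22,120,120),(35,255,255),15)
print("yellow S");comps(S,PS,(22,120,100),(35,255,255),15)
print("red T");comps(T,PT,(0,150,120),(6,255,255),5)
print("orange S");comps(S,PS,(3,90,60),(20,255,220),15)
print("purple");comps(T,PT,(130,80,50),(160,255,255),15)
for n,(u,v) in dict(cover=(300,100),coverEdge=(300,160),foot1=(281,169),foot2=(330,172),slot=(302,211),disc=(302,222),cam=(362,212),standA=(185,228),mirtop=(180,213)).items(): print(n,PT[v,u].round(3))
for n,(u,v) in dict(card1=(233,175),card2=(252,154),foot1=(233,190),foot2=(251,167)).items(): print(n,PS[v,u].round(3))
c=np.concatenate([cv2.resize(T["color"][190:270,140:270],None,fx=5,fy=5,interpolation=2)])
save("c1.png",c)
save("c2.png",S["color"][130:300,190:330],4) if 0 else save("c2.png",S["color"][130:280,200:330],4)
E
```

```text
yellow T
[171 208  13   5  57] [176.6 210. ] med [0.4282 0.2218 0.112 ] min [ 0.421  0.208 -0.002] max [0.462 0.264 0.115] [437. 240.] [65. 24.] 63.7
[236 236   6  13  59] [238.4 241.9] med [0.3644 0.0582 0.1016] min [0.349 0.053 0.038] max [0.39  0.064 0.105] [370.  59.] [40. 10.] 3.2
yellow S
[290 204  11  11  87] [294.9 208.8] med [0.367  0.0677 0.0952] min [ 0.352 -0.054  0.006] max [0.41  0.071 0.102] [391.  12.] [ 27. 134.] 24.2
[246 230   7  15  66] [248.3 236.3] med [0.4258 0.2328 0.1089] min [0.422 0.195 0.085] max [0.435 0.243 0.113] [430. 219.] [ 9. 48.] 10.2
red T
[273 210   9   2  17] [277.2 210.5] med [ 0.4792 -0.0323  0.0156] min [ 0.476 -0.044  0.009] max [ 0.483 -0.021  0.02 ] [479. -33.] [ 5. 23.] 11.6
orange S
[381 106  13  47 203] [386.8 127.3] med [ 0.3196 -1.9066 -0.5602] min [ 0.289 -2.055 -0.775] max [ 0.357 -1.879 -0.399] [  328. -1967.] [ 67. 173.] 4.2
[231 167   6  12  42] [233.1 172.4] med [ 0.6176 -0.0279  0.077 ] min [ 0.616 -0.047  0.052] max [ 0.62  -0.013  0.094] [618. -30.] [34.  3.] 87.2
[118 193  43  25 570] [143.4 204.9] med [0.7511 0.2422 0.0909]
[... 169 characters left out ...]
0.751 0.329 0.084] [741. 317.] [30.  8.] 53.0
purple
[239 229   3   7  19] [240. 232.] med [0.398  0.0599 0.0727] min [ 0.388  0.058 -0.001] max [0.417 0.063 0.076] [403.  61.] [30.  4.] 6.4
[237 250   4  13  28] [238.5 255.8] med [0.3341 0.0564 0.0723] min [0.326 0.055 0.015] max [0.352 0.06  0.076] [339.  58.] [25.  5.] 3.0
cover [ 0.303 -0.021  0.83 ]
coverEdge [ 0.303 -0.028  0.761]
foot1 [ 0.608 -0.034  0.008]
foot2 [ 0.614 -0.178  0.006]
slot [ 0.482 -0.101  0.025]
disc [ 0.45  -0.103  0.027]
cam [ 0.474 -0.249  0.094]
standA [0.406 0.217 0.009]
mirtop [0.424 0.215 0.1  ]
card1 [ 0.617 -0.025  0.067]
card2 [ 0.626 -0.179  0.06 ]
foot1 [ 0.617 -0.023  0.006]
foot2 [ 0.627 -0.175  0.006]
```

View pics/c2.png

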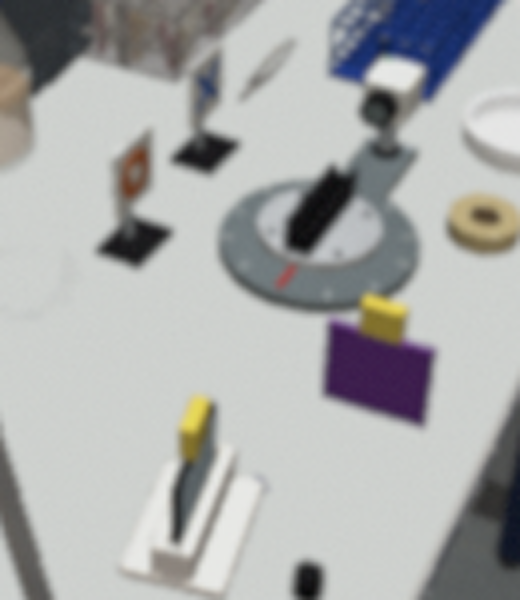

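View pics/c1.png

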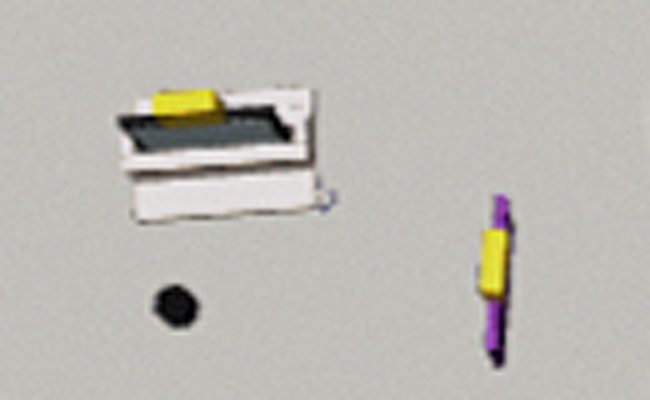

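The crops confirm it: the grey-faced plate with the yellow tab stands in the white stand (top crop 187,103), and the purple plate is the decoy. The ring card is the near (+y) one (side crop 135,172). Next come the precise fits from both views.

```bash
python3 - <<'E'
from h import *
import pickle
from scipy.optimize import least_squares
T,S=pickle.load(open("im0.pkl","rb"))
for nm,im in(("T",T),("S",S)):
    P=pts(im); ok=im["range_z"]>0
    def sel(x0,x1,y0,y1,z0,z1):
        m=ok&(P[...,0]>x0)&(P[...,0]<x1)&(P[...,1]>y0)&(P[...,1]<y1)&(P[...,2]>z0)&(P[...,2]<z1); return P[m]
    def rect(n,Q):
        if len(Q)<4: print(n,len(Q));return
        r=cv2.minAreaRect((Q[:,:2]*1000).astype(np.float32)); d=Q[:,:2]-Q[:,:2].mean(0); w,v=np.linalg.eigh(d.T@d); a=np.degrees(np.arctan2(v[1,1],v[0,1]))%180
        print(nm,n,len(Q),"mean",Q.mean(0).round(4),"rect",np.round(r[0],1),np.round(r[1],1),round(r[2],1),"pca",round(a,1))
    W=sel(.3,.6,.35,.45,-.02,.02); print(nm,"table z",np.median(sel(.45,.55,.02,.12,-.02,.02)[:,2]).round(4))
    rect("tabtop",sel(.40,.46,.18,.27,.106,.12))
    rect("plate",sel(.40,.46,.15,.29,.05,.12))
    rect("walls",sel(.37,.49,.13,.30,.032,.044))
    rect("base",sel(.35,.50,.13,.30,.005,.016))
    rect("cam",sel(.44,.51,-.29,-.2,.088,.105))
    rect("slot",sel(.43,.53,-.16,-.04,.052,.066))
    rect("ringcard",sel(.58,.66,-.08,.02,.045,.12))
    rect("ringfoot",sel(.56,.68,-.09,.03,.004,.03))
    rect("crosscard",sel(.58,.66,-.23,-.13,.045,.12))
    rect("crossfoot",sel(.56,.68,-.24,-.12,.004,.03))
    Q=sel(.38,.58,-.19,.0,.010,.019)
    # outer boundary by angle bins
    c=np.array([.48,-.1])
    for _ in range(5):
        d=Q[:,:2]-c; a=np.arctan2(d[:,1],d[:,0]); r=np.hypot(*d.T)
        B=[]
        for k in np.arange(-np.pi,np.pi,.2):
            if abs(k+np.pi/2+.1)<.5: continue
            m=(a>=k)&(a<k+.2)
            if m.sum()>2: B.append(Q[m][np.argmax(r[m]),:2])
        B=np.array(B); s=least_squares(lambda p:np.hypot(*(B-p[:2]).T)-p[2],[*c,.085],loss="soft_l1",f_scale=.002).x; c=s[:2]
    print(nm,"disc",s.round(4),len(B))
E
```

```text
T table z -0.0012
T tabtop 64 mean [0.4274 0.2229 0.1117] rect [427.5 223.5] [12.7 30.4] 7.1 pca 101.0
T plate 241 mean [0.4262 0.222  0.0851] rect [427.5 223.3] [12.7 80. ] 7.1 pca 100.6
T walls 210 mean [0.4221 0.2192 0.0366] rect [427.  223.6] [28.2 98.7] 11.0 pca 103.8
T base 383 mean [0.4166 0.2165 0.0089] rect [433.1 223.9] [81.  98.6] 9.4 pca 120.1
T cam 313 mean [ 0.474  -0.2423  0.0936] rect [ 475.2 -237.8] [64.6 42.4] 88.9 pca 87.7
T slot 167 mean [ 0.4785 -0.0971  0.0551] rect [477.9 -96.8] [93.2 26.5] 89.2 pca 88.8
ringcard 0
T ringfoot 162 mean [ 0.6092 -0.0311  0.0067] rect [603.5 -30.1] [55.5 43.4] 86.0 pca 87.3
crosscard 0
T crossfoot 114 mean [ 0.612  -0.1772  0.0068] rect [ 592.9 -166.6] [59.7 82.8] 1.2 pca 90.7
T disc [ 0.4769 -0.0974  0.0843] 27
S table z -0.0023
S tabtop 52 mean [0.4292 0.2289 0.1103] rect [430.3 227.7] [12.8 31.8] 13.2 pca 100.4
S plate 220 mean [0.4269 0.2353 0.0841] rect [430.1 228. ] [12.8 80.6] 10.2 pca 98.4
S walls 195 mean [0.4235 0.2384 0.036 ] rect [428.6 228.4] [28.8 98.2] 8.8 pca 93.4
S base 418 mean [0.4232 0.234  0.0082] rect [429.8 227.4] [ 69.8 101.5] 10.1 pca 90.3
S cam 100 mean [ 0.4766 -0.2365  0.0924] rect [ 477.3 -233.9] [61.2 39.6] 86.7 pca 82.7
S slot 59 mean [ 0.4818 -0.0896  0.0545] rect [480.2 -92.7] [96.2 25.2] 89.3 pca 88.5
S ringcard 168 mean [ 0.6185 -0.025   0.0773] rect [620.  -27.1] [60.1  7.2] 87.5 pca 87.7
S ringfoot 125 mean [ 0.6168 -0.0257  0.0072] rect [606.3 -46.3] [113.3  56.8] 61.8 pca 54.5
S crosscard 124 mean [ 0.6282 -0.1708  0.0767] rect [ 628.7 -171.1] [55.4  6.5] 89.4 pca 87.9
S crossfoot 93 mean [ 0.6295 -0.1702  0.0075] rect [ 628.7 -172.8] [57.9 42.7] 86.2 pca 76.7
S disc [ 0.479  -0.0936  0.0844] 27
```

```bash
cat > plan.py <<'E'
import sys
from h import *
# args: x y z a(deg) n g : rows from the present pose to the goal
x,y,z,a,n,g=map(float,sys.argv[1:7]); n=int(n)
s=env.observe(); p=np.array(s["tool_pos"]); M=rot(s["ee_rot"]).as_matrix()
a0=np.degrees(np.arctan2(M[1,0],M[0,0])); da=(a-a0+180)%360-180
goal=R.from_euler("z",a,degrees=True)*R.from_euler("x",180,degrees=True)
rv=(R.from_matrix(M).inv()*goal).as_rotvec()
print("pose",p.round(4),"a",round(a0,2),"tilt",np.degrees(rv[:2]).round(2),"w",round(float(s["width"]),4))
out=[]; d=(np.array([x,y,z])-p)/n
for i in range(n):
    Mi=M@R.from_rotvec(rv*i/n).as_matrix()
    out+=[*(Mi.T@d/.05),*(np.degrees(rv)/n/8),g]
for i in range(0,len(out),7): print(",".join("%g"%round(v,3) for v in out[i:i+7]))
E
python3 plan.py 0.42 -0.25 0.29 60 8 -1
```

```text
pose [ 0.2327 -0.5256  0.2309] a 23.88 tilt [-0.06 -0.02] w 0.0856
0.707,-0.44,-0.147,-0.001,-0,-0.564,-1
0.74,-0.383,-0.147,-0.001,-0,-0.564,-1
0.767,-0.324,-0.148,-0.001,-0,-0.564,-1
0.791,-0.263,-0.148,-0.001,-0,-0.564,-1
0.809,-0.2,-0.148,-0.001,-0,-0.564,-1
0.822,-0.135,-0.148,-0.001,-0,-0.564,-1
0.83,-0.07,-0.148,-0.001,-0,-0.564,-1
0.833,-0.004,-0.148,-0.001,-0,-0.564,-1
```

```bash
python3 -m pendant '[0,0,-0.6,0,0,0,-1, 0.7,-0.44,-0.1,0,0,-0.56,-1, 0.74,-0.38,-0.1,0,0,-0.56,-1, 0.77,-0.32,-0.1,0,0,-0.56,-1, 0.79,-0.26,-0.1,0,0,-0.56,-1, 0.81,-0.2,-0.1,0,0,-0.56,-1, 0.82,-0.14,-0.1,0,0,-0.56,-1, 0.83,-0.07,-0.1,0,0,-0.56,-1, 0.83,0,-0.1,0,0,-0.56,-1, 0,0,0,0,0,0,-1]'; python3 plan.py 0.4288 0.2255 0.20 99.8 10 -1
```

```text
time_s: 1.35
tool_pos: [0.422, -0.2489, 0.3014]
ee_rot: [-0.0, 0.866, 0.5, 0.001]
ft_force: [-0.5, -1.2, 0.2]
width: 0.0856
finger_force: 0.0
pose [ 0.422  -0.2489  0.3014] a 60.01 tilt [ 0.03 -0.06] w 0.0856
0.828,-0.463,0.204,0,-0.001,-0.497,-1
0.858,-0.404,0.204,0,-0.001,-0.497,-1
0.884,-0.343,0.204,0,-0.001,-0.497,-1
0.906,-0.281,0.204,0,-0.001,-0.497,-1
0.923,-0.218,0.203,0,-0.001,-0.497,-1
0.936,-0.153,0.203,0,-0.001,-0.497,-1
0.945,-0.088,0.203,0,-0.001,-0.497,-1
0.949,-0.022,0.203,0,-0.001,-0.497,-1
0.948,0.044,0.203,0,-0.001,-0.497,-1
0.943,0.11,0.203,0,-0.001,-0.497,-1
```

```bash
python3 -m pendant '[0.83,-0.46,0.2,0,0,-0.5,-1, 0.86,-0.4,0.2,0,0,-0.5,-1, 0.88,-0.34,0.2,0,0,-0.5,-1, 0.91,-0.28,0.2,0,0,-0.5,-1, 0.92,-0.22,0.2,0,0,-0.5,-1, 0.94,-0.15,0.2,0,0,-0.5,-1, 0.94,-0.09,0.2,0,0,-0.5,-1, 0.95,-0.02,0.2,0,0,-0.5,-1, 0.95,0.04,0.2,0,0,-0.5,-1, 0.94,0.11,0.2,0,0,-0.5,-1]'; python3 -m pendant '[0,0,0,0,0,0,-1,0,0,0,0,0,0,-1]'; python3 plan.py 0.4288 0.2255 0.08 99.8 4 -1; python3 - <<'E'
from h import *
for n in("top","side"):
    im=get_image(n); P=pts(im); ok=im["range_z"]>0
    m=ok&(P[...,0]>.33)&(P[...,0]<.53)&(P[...,1]>.12)&(P[...,1]<.33)&(P[...,2]>.13)&(P[...,2]<.24)
    Q=P[m]; print(n,len(Q),Q.min(0).round(3),Q.max(0).round(3))
    save("g_%s.png"%n,im["color"][150:280,120:290] if n=="top" else im["color"][150:300,170:340],4)
E
```

```text
time_s: 2.6
tool_pos: [0.4295, 0.2236, 0.2008]
ee_rot: [0.0, 0.644, 0.765, -0.0]
ft_force: [0.3, -0.3, 0.5]
width: 0.0853
finger_force: 0.0
time_s: 2.85
tool_pos: [0.4295, 0.2218, 0.2011]
ee_rot: [0.0, 0.645, 0.764, -0.0]
ft_force: [-0.2, -1.2, 0.3]
width: 0.0859
finger_force: 0.0
pose [0.4295 0.2218 0.2011] a 99.63 tilt [-0.03  0.04] w 0.0859
0.019,-0,0.606,-0.001,0.001,-0.005,-1
0.019,-0,0.606,-0.001,0.001,-0.005,-1
0.019,-0,0.606,-0.001,0.001,-0.005,-1
0.019,-0,0.606,-0.001,0.001,-0.005,-1Traceback (most recent call last):
  File "<stdin>", line 5, in <module>
    return umr_minimum(a, axis, None, out, keepdims, initial, where)
ValueError: zero-size array to reduction operation minimum which has no identity
```

```bash
python3 -m pendant '[0.02,0,0.6,0,0,0,-1,0.02,0,0.6,0,0,0,-1,0.02,0,0.6,0,0,0,-1,0.02,0,0.6,0,0,0,-1,0,0,0,0,0,0,-1,0,0,0,0,0,0,-1]'; python3 - <<'E'
from h import *
for n in("top","side"):
    im=get_image(n)
    save("g_%s.png"%n,im["color"][150:300,170:340],4)
E
```

```text
time_s: 3.65
tool_pos: [0.4292, 0.2264, 0.0824]
ee_rot: [0.0, 0.645, 0.764, 0.0]
ft_force: [-1.2, 0.6, -0.2]
width: 0.085
finger_force: 0.0
```

View pics/g_side.png

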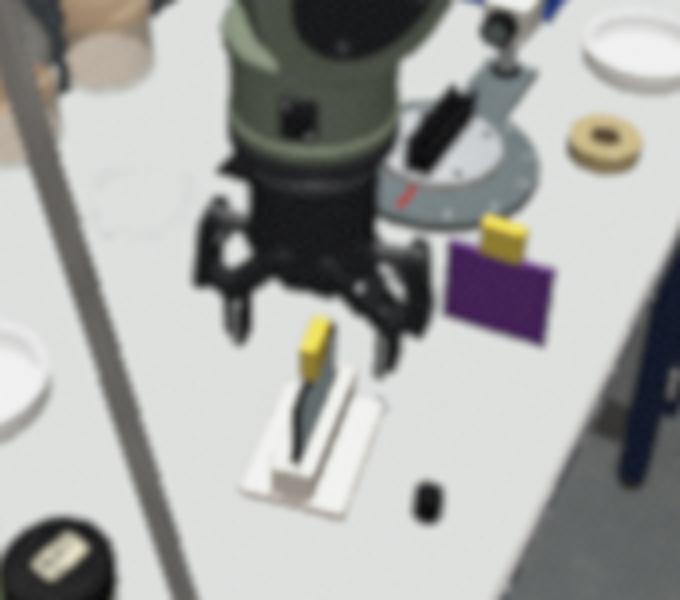

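The open fingers straddle the tab (315,350), with the tab centred between them at (238,340) and (385,365). Closing now.

```bash
python3 -m pendant '[0,0,0.03,0,0,0,0,0,0,0,0,0,0,0.5,0,0,0,0,0,0,1,0,0,0,0,0,0,1,0,0,0,0,0,0,1,0,0,0,0,0,0,1,0,0,0,0,0,0,1,0,0,0,0,0,0,1]'; python3 plan.py 0.4288 0.2255 0.13 99.8 4 1
```

```text
time_s: 4.75
tool_pos: [0.4287, 0.2269, 0.08]
ee_rot: [0.0, 0.645, 0.764, 0.0]
ft_force: [-0.1, -0.0, 4.8]
width: 0.0114
finger_force: 59.0
pose [0.4287 0.2269 0.08  ] a 99.72 tilt [ 0.01 -0.01] w 0.0114
-0.007,-0.001,-0.25,0,-0,-0.002,1
-0.007,-0.001,-0.25,0,-0,-0.002,1
-0.007,-0.001,-0.25,0,-0,-0.002,1
-0.007,-0.001,-0.25,0,-0,-0.002,1
```

```bash
python3 -m pendant '[0,0,-0.2,0,0,0,1,0,0,-0.4,0,0,0,1,0,0,-0.6,0,0,0,1,0,0,-0.7,0,0,0,1,0,0,-0.5,0,0,0,1,0,0,0,0,0,0,1]'; python3 plan.py 0.479 -0.0935 0.19 89 10 1
```

```text
time_s: 5.5
tool_pos: [0.4291, 0.227, 0.2016]
ee_rot: [0.0, 0.645, 0.764, 0.001]
ft_force: [0.1, 0.4, -0.4]
width: 0.0109
finger_force: 58.5
pose [0.4291 0.227  0.2016] a 99.7 tilt [ 0.15 -0.08] w 0.0109
-0.649,-0.01,0.023,0.002,-0.001,0.134,1
-0.649,0.002,0.023,0.002,-0.001,0.134,1
-0.649,0.014,0.023,0.002,-0.001,0.134,1
-0.648,0.027,0.023,0.002,-0.001,0.134,1
-0.648,0.039,0.023,0.002,-0.001,0.134,1
-0.647,0.051,0.023,0.002,-0.001,0.134,1
-0.646,0.063,0.023,0.002,-0.001,0.134,1
-0.644,0.075,0.023,0.002,-0.001,0.134,1
-0.643,0.087,0.023,0.002,-0.001,0.134,1
-0.641,0.099,0.023,0.002,-0.001,0.134,1
```

```bash
python3 -m pendant '[-0.65,-0.01,0.02,0,0,0.13,1,-0.65,0,0.02,0,0,0.13,1,-0.65,0.01,0.02,0,0,0.13,1,-0.65,0.03,0.02,0,0,0.13,1,-0.65,0.04,0.02,0,0,0.13,1,-0.65,0.05,0.02,0,0,0.14,1,-0.65,0.06,0.02,0,0,0.14,1,-0.64,0.08,0.02,0,0,0.14,1,-0.64,0.09,0.02,0,0,0.14,1,-0.64,0.1,0.02,0,0,0.14,1]'; python3 -m pendant '[0,0,0,0,0,0,1,0,0,0,0,0,0,1,0,0,0,0,0,0,1]'; python3 plan.py 0.479 -0.0935 0.15 89 2 1
python3 - <<'E'
from h import *
import pickle
o=[]
for n in("top","side"):
    im=get_image(n); o.append(im); P=pts(im); ok=im["range_z"]>0
    for z0,z1 in((.115,.135),(.135,.155),(.155,.18),(.18,.193),(.193,.21)):
        m=ok&(P[...,0]>.40)&(P[...,0]<.56)&(P[...,1]>-.17)&(P[...,1]<-.01)&(P[...,2]>z0)&(P[...,2]<z1)
        Q=P[m]
        if len(Q)>5:
            r=cv2.minAreaRect((Q[:,:2]*1000).astype(np.float32)); print(n,z0,len(Q),Q.min(0).round(3),Q.max(0).round(3),np.round(r[0],1),np.round(r[1],1),round(r[2],1))
pickle.dump(o,open("im1.pkl","wb"))
save("h1.png",np.hstack([o[0]["color"][150:280,220:370],o[1]["color"][100:230,230:380]]),2.6)
E
```

```text
time_s: 6.75
tool_pos: [0.4789, -0.0951, 0.1894]
ee_rot: [-0.0, 0.714, 0.7, -0.0]
ft_force: [0.2, 0.7, -0.8]
width: 0.0117
finger_force: 58.5
time_s: 7.12
tool_pos: [0.4791, -0.0932, 0.1898]
ee_rot: [-0.0, 0.713, 0.701, 0.0]
ft_force: [-0.4, 0.4, 0.0]
width: 0.0112
finger_force: 58.5
pose [ 0.4791 -0.0932  0.1898] a 89.0 tilt [-0.01 -0.02] w 0.0112
-0.003,-0.001,0.398,-0.001,-0.001,-0,1
-0.003,-0.001,0.398,-0.001,-0.001,-0,1
top 0.115 12 [ 0.475 -0.072  0.12 ] [ 0.476 -0.057  0.135] [475.3 -64.8] [15.2  0.7] 88.8
top 0.135 18 [ 0.474 -0.073  0.137] [ 0.48  -0.056  0.154] [475.4 -64.1] [17.9  4.1] 75.2
top 0.155 26 [ 0.475 -0.073  0.155] [ 0.481 -0.056  0.18 ] [475.8 -64.1] [18.1  4.6] 73.3
top 0.18 19 [ 0.475 -0.074  0.181] [ 0.481 -0.057  0.193] [476.8 -64.9] [17.5  5.8] 80.3
top 0.193 15 [ 0.476 -0.073  0.193] [ 0.481 -0.057  0.197] [479.  -64.8] [ 5.5 16.6] 7.1
side 0.115 49 [ 0.477 -0.129  0.117] [ 0.484 -0.051  0.135] [478.1 -89.9] [78.3  6.1] 85.5
side 0.135 62 [ 0.476 -0.133  0.135] [ 0.484 -0.05   0.155] [478.1 -91.3] [83.3  6.2] 85.7
side 0.155 70 [ 0.476 -0.13   0.155] [ 0.483 -0.049  0.18 ] [479. -90.] [81.1  5.6] 87.6
side 0.18 35 [ 0.469 -0.093  0.18 ] [ 0.492 -0.052  0.193] [482.7 -73.2] [41.3 20.7] 72.7
side 0.193 64 [ 0.461 -0.096  0.193] [ 0.498 -0.057  0.21 ] [474.6 -79.7] [36.  30.6] 31.0
```

View pics/h1.png

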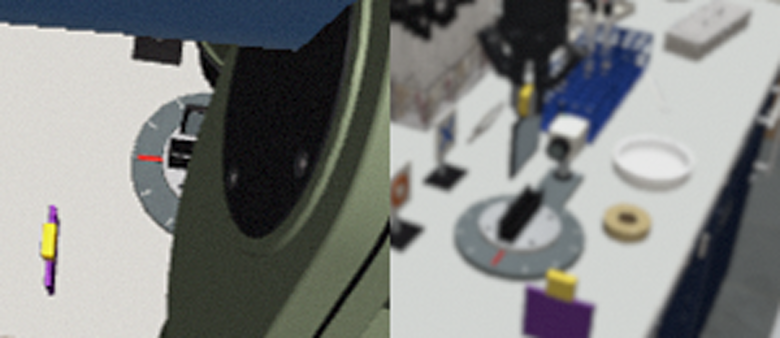

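```bash
python3 -m pendant '[-0.03,0.01,0.35,0,0,0,1,0,0.0,0.35,0,0,0,1,0,0,0.3,0,0,0,1,0,0,0,0,0,0,1,0,0,0,0,0,0,1]'; 
python3 - <<'E'
from h import *
import pickle
o=[]
for n in("top","side"):
    im=get_image(n); o.append(im); P=pts(im); ok=im["range_z"]>0
    for z0,z1 in((.038,.059),(.06,.075),(.075,.09),(.09,.105),(.105,.128)):
        m=ok&(P[...,0]>.43)&(P[...,0]<.53)&(P[...,1]>-.17)&(P[...,1]<-.01)&(P[...,2]>z0)&(P[...,2]<z1)
        Q=P[m]
        if len(Q)>5:
            r=cv2.minAreaRect((Q[:,:2]*1000).astype(np.float32)); print(n,z0,len(Q),Q.min(0).round(4),Q.max(0).round(4),np.round(r[0],1),np.round(r[1],1),round(r[2],1))
pickle.dump(o,open("im2.pkl","wb"))
save("h2.png",np.hstack([o[0]["color"][170:260,260:350],o[1]["color"][110:200,250:340]]),4.4)
E
```

```text
time_s: 7.85
tool_pos: [0.4798, -0.0954, 0.1403]
ee_rot: [0.0, 0.714, 0.701, 0.0]
ft_force: [0.4, 1.0, -0.7]
width: 0.0112
finger_force: 58.5
top 0.038 45 [ 0.4658 -0.0657  0.0391] [ 0.4914 -0.05    0.0589] [478.1 -57.9] [15.  25.5] 86.0
top 0.075 7 [ 0.4756 -0.0638  0.075 ] [ 0.4816 -0.0583  0.09  ] [477.8 -60. ] [7.9 2.8] 44.0
top 0.105 9 [ 0.4754 -0.0642  0.1069] [ 0.4776 -0.0581  0.1234] [476.1 -61. ] [6.2 1.6] 76.3
side 0.038 149 [ 0.4673 -0.1414  0.0381] [ 0.4928 -0.0431  0.058 ] [479.  -92.3] [98.5 25. ] 87.2
side 0.06 16 [ 0.478  -0.1318  0.0667] [ 0.4855 -0.0558  0.075 ] [479.1 -93.5] [76.2  6.1] 84.6
side 0.075 43 [ 0.4772 -0.1313  0.0754] [ 0.4847 -0.0542  0.09  ] [479.  -92.5] [77.3  5.6] 85.4
side 0.09 39 [ 0.4769 -0.1337  0.0902] [ 0.4824 -0.0546  0.105 ] [478.7 -94.1] [79.1  3.5] 87.0
side 0.105 61 [ 0.4766 -0.1335  0.105 ] [ 0.4845 -0.0515  0.1269] [479.3 -92.4] [82.   5.6] 86.1
```

View pics/h2.png

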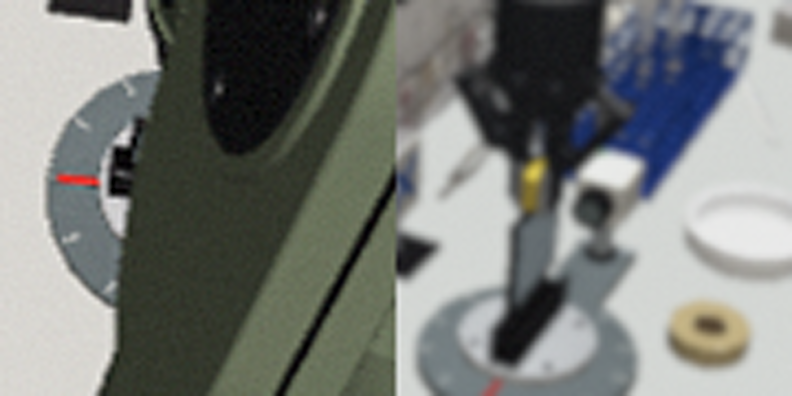

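Top view: the plate centre line and slot are both at x ≈ .4786. Side view: plate y -.0928, slot y -.0923. Aligned, so inserting.

```bash
python3 -m pendant '[0,0,0.15,0,0,0,1,0,0,0.15,0,0,0,1,0,0,0.1,0,0,0,1,0,0,0,0,0,0,1]';python3 -m pendant '[0,0,0.15,0,0,0,1,0,0,0.12,0,0,0,1,0,0,0.08,0,0,0,1,0,0,0,0,0,0,1]'; python3 plan.py 0.4796 -0.0952 0.0975 89 2 1
```

```text
time_s: 8.45
tool_pos: [0.4794, -0.0955, 0.1194]
ee_rot: [-0.0, 0.714, 0.7, -0.0]
ft_force: [-0.2, -0.0, -0.9]
width: 0.0109
finger_force: 58.5
time_s: 8.95
tool_pos: [0.4795, -0.0955, 0.102]
ee_rot: [-0.0, 0.714, 0.7, -0.0]
ft_force: [-0.2, 0.5, -0.6]
width: 0.0111
finger_force: 58.5
pose [ 0.4795 -0.0955  0.102 ] a 88.93 tilt [-0.03 -0.01] w 0.0111
0.003,0.001,0.045,-0.002,-0.001,-0.005,1
0.003,0.001,0.045,-0.002,-0.001,-0.005,1
```

No contact on the way in. Going down to the floor in small steps.

```bash
python3 -m pendant '[0,0,0.04,0,0,0,1,0,0,0.02,0,0,0,1,0,0,0,0,0,0,1]';python3 -m pendant '[0,0,0.02,0,0,0,1,0,0,0,0,0,0,1]';python3 -m pendant '[0,0,0.02,0,0,0,1,0,0,0,0,0,0,1]'
```

```text
time_s: 9.32
tool_pos: [0.4796, -0.0955, 0.0993]
ee_rot: [-0.0, 0.714, 0.7, 0.0]
ft_force: [-0.6, -0.4, -0.7]
width: 0.0109
finger_force: 58.5
time_s: 9.57
tool_pos: [0.4796, -0.0955, 0.0983]
ee_rot: [-0.0, 0.714, 0.7, 0.0]
ft_force: [-1.5, 0.8, -0.6]
width: 0.0111
finger_force: 58.5
time_s: 9.82
tool_pos: [0.4798, -0.0956, 0.0979]
ee_rot: [0.0, 0.714, 0.7, 0.0]
ft_force: [-2.1, 0.8, 16.3]
width: 0.0116
finger_force: 61.1
```

```bash
python3 -m pendant '[0,-0.01,-0.01,0,0,0,1,0,0,0,0,0,0.35,1,0,0,0,0,0,0.35,1,0,0,0,0,0,0.35,1,0,0,0,0,0,0.35,1]';python3 -m pendant '[0,0,0,0,0,0.35,1,0,0,0,0,0,0.35,1,0,0,0,0,0,0.35,1,0,0,0,0,0,0.35,1,0,0,0,0,0,0.35,1,0,0,0,0,0,0.35,1,0,0,0,0,0,0.2,1,0,0,0,0,0,0,1]'
cat > ptr.py <<'E'
from h import *
import sys
s=env.observe(); M=rot(s["ee_rot"]).as_matrix()
print("a",round(np.degrees(np.arctan2(M[1,0],M[0,0])),2),s["tool_pos"].round(4),"F",s["ft_force"].round(1),"M",s["wrist_torque"].round(3))
for n,ax,card in(("top",(.4777,-.0971),None),("side",(.4798,-.0928),(.619,-.0263))):
    im=get_image(n); hsv=cv2.cvtColor(im["color"],cv2.COLOR_RGB2HSV)
    m=(cv2.inRange(hsv,(0,140,100),(7,255,255))|cv2.inRange(hsv,(174,140,100),(180,255,255)))>0
    v,u=np.nonzero(m); Q=np.array([ray(im,a,b,.015)[:2] for a,b in zip(u,v)]) if len(u) else np.zeros((0,2))
    d=Q-ax; k=(np.hypot(*d.T)<.095)&(np.hypot(*d.T)>.03); Q=Q[k]
    if len(Q)>3:
        e=Q-Q.mean(0); w,vv=np.linalg.eigh(e.T@e); dd=Q.mean(0)-ax
        print(n,len(Q),Q.mean(0).round(4),"dir from axis",np.degrees(np.arctan2(dd[1],dd[0])).round(2),"pca",np.degrees(np.arctan2(vv[1,1],vv[0,1])).round(1),"r",np.hypot(*dd).round(4))
    else: print(n,"pointer px",len(Q))
    save(sys.argv[1]+n+".png",im["color"][110:230,220:380],4.5)
print("card dir side",np.degrees(np.arctan2(.0665,.1392)))
E
python3 ptr.py p1
```

```text
time_s: 10.45
tool_pos: [0.4794, -0.0956, 0.098]
ee_rot: [0.0, 0.78, 0.626, 0.0]
ft_force: [0.2, -1.5, 3.7]
width: 0.0114
finger_force: 59.4
time_s: 11.45
tool_pos: [0.4795, -0.0956, 0.098]
ee_rot: [0.0, 0.87, 0.494, 0.0]
ft_force: [1.4, -1.0, 5.4]
width: 0.011
finger_force: 59.3
a 59.19 [ 0.4795 -0.0956  0.098 ] F [ 1.4 -1.   5.4] M [-0.34  -0.383  0.046]
top pointer px 0
side pointer px 0
card dir side 25.535200274133295
```

View pics/p1side.png

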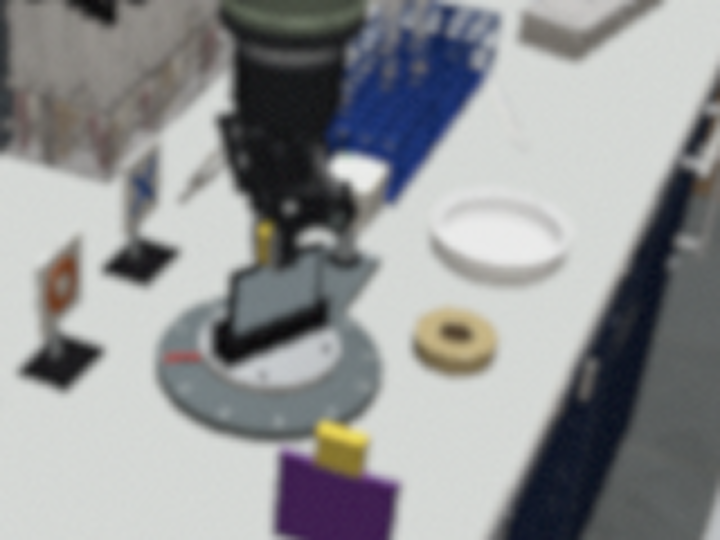

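The plate is upright and seated and the turntable has turned. The red pointer is at crop (183,357), not yet on the ring card at (60,290). I'll loosen the red mask and calibrate it on the rest picture.

```bash
cat > ptr.py <<'E'
from h import *
import pickle
def red(im,n):
    c=im["color"].astype(int); sc=c[...,0]-np.maximum(c[...,1],c[...,2]); m=sc>35
    v,u=np.nonzero(m); Q=np.array([ray(im,a,b,.0135)[:2] for a,b in zip(u,v)]); w=sc[m].astype(float)
    ax=np.array([.4798,-.0928] if n=="side" else [.4777,-.0971])
    r=np.hypot(*(Q-ax).T); k=(r<.092)&(r>.04); Q=Q[k]; w=w[k]
    if len(Q)<4: return None
    c0=(Q*w[:,None]).sum(0)/w.sum(); e=(Q-c0)*np.sqrt(w)[:,None]; l,V=np.linalg.eigh(e.T@e); d=c0-ax
    return len(Q),c0.round(4),"axisdir",np.degrees(np.arctan2(d[1],d[0])).round(2),"pca",(np.degrees(np.arctan2(V[1,1],V[0,1]))%180).round(1),"r",np.hypot(*d).round(4)
if __name__=="__main__":
    T,S=pickle.load(open("im0.pkl","rb")); print("rest",red(T,"top"),red(S,"side"))
    s=env.observe(); M=rot(s["ee_rot"]).as_matrix()
    print("a",round(np.degrees(np.arctan2(M[1,0],M[0,0])),2),s["tool_pos"].round(4),"F",s["ft_force"].round(1),"M",s["wrist_torque"].round(3))
    for n in("top","side"): print(n,red(get_image(n),n))
E
python3 ptr.py
```

```text
rest (20, array([ 0.4798, -0.0331]), 'axisdir', np.float64(88.09), 'pca', np.float64(90.1), 'r', np.float64(0.0641)) (11, array([ 0.4812, -0.0329]), 'axisdir', np.float64(88.66), 'pca', np.float64(89.1), 'r', np.float64(0.0599))
a 59.21 [ 0.4795 -0.0956  0.098 ] F [ 1.4 -0.7  6.3] M [-0.297 -0.389  0.059]
top None
side (8, array([ 0.5361, -0.063 ]), 'axisdir', np.float64(27.87), 'pca', np.float64(25.9), 'r', np.float64(0.0637))
```

```bash
python3 -m pendant '[0,0,0,0,0,0.07,1,0,0,0,0,0,0.07,1,0,0,0,0,0,0,1,0,0,0,0,0,0,1]'
python3 - <<'E'
from h import *
import pickle
s=env.observe(); M=rot(s["ee_rot"]).as_matrix()
print("a",round(np.degrees(np.arctan2(M[1,0],M[0,0])),2),s["tool_pos"].round(4))
S=[get_image("side") for _ in range(8)]
im=dict(S[0]); im["color"]=np.mean([i["color"] for i in S],0); im["range_z"]=np.median([i["range_z"] for i in S],0)
pickle.dump(im,open("avg.pkl","wb"))
S0=pickle.load(open("im0.pkl","rb"))[1]
P=pts(im)
def wc(im,box,z,sc):
    v0,v1,u0,u1=box; w=np.clip(sc[v0:v1,u0:u1]-12,0,None); v,u=np.mgrid[v0:v1,u0:u1]
    uu,vv=(u*w).sum()/w.sum(),(v*w).sum()/w.sum(); return uu,vv,w.sum()
def sc(im):
    c=np.asarray(im["color"],float); return c[...,0]-np.maximum(c[...,1],c[...,2])
# pointer
for nm,I,b in(("rest",S0,(190,205,262,280)),("now",im,(182,198,252,268))):
    u,v,w=wc(I,b,.0135,sc(I)); print(nm,"ptr px",round(u,2),round(v,2),"w",w, ray(I,u,v,.0135)[:2].round(4))
# ring
for nm,I in(("rest",S0),("now",im)):
    u,v,w=wc(I,(164,184,226,242),.073,sc(I)); print(nm,"ring px",round(u,2),round(v,2),ray(I,u,v,.073)[:2].round(4))
# disc and slot and card from averaged depth
ok=im["range_z"]>0
def sel(x0,x1,y0,y1,z0,z1): return P[ok&(P[...,0]>x0)&(P[...,0]<x1)&(P[...,1]>y0)&(P[...,1]<y1)&(P[...,2]>z0)&(P[...,2]<z1)]
for n,q in(("card",sel(.58,.66,-.08,.02,.045,.12)),("foot",sel(.585,.66,-.07,.02,.004,.02)),("slot",sel(.42,.54,-.16,-.03,.045,.057)),("plate",sel(.42,.54,-.16,-.03,.065,.1))):
    r=cv2.minAreaRect((q[:,:2]*1000).astype(np.float32)); print(n,len(q),q[:,:2].mean(0).round(4),np.round(r[0],1),np.round(r[1],1),round(r[2],1))
E
```

```text
time_s: 12.15
tool_pos: [0.4796, -0.0957, 0.098]
ee_rot: [0.0, 0.874, 0.486, 0.0]
ft_force: [1.8, -1.0, 4.9]
width: 0.0112
finger_force: 59.3
a 58.1 [ 0.4796 -0.0957  0.098 ]
rest ptr px 271.09 198.59 w 601.0 [ 0.4815 -0.0341]
now ptr px 260.23 188.5 w 619.25 [ 0.5361 -0.0656]
rest ring px 232.98 172.48 [ 0.6198 -0.0305]
now ring px 232.99 172.49 [ 0.6197 -0.0304]
card 166 [ 0.6186 -0.0253] [619.3 -27. ] [56.4  5.6] 86.0
foot 125 [ 0.6188 -0.0247] [620.3 -26.7] [43.7 55.9] 0.4
slot 126 [ 0.4788 -0.0849] [478.4 -92.9] [95.2 23.7] 57.7
plate 170 [ 0.4793 -0.0903] [474.9 -91.2] [80.4 12.7] 56.0
```

```bash
cat > disc.py <<'E'
from h import *
import pickle
from scipy.optimize import least_squares
from scipy.ndimage import map_coordinates
S0=pickle.load(open("im0.pkl","rb")); av=pickle.load(open("avg.pkl","rb"))
def proj(im,p):
    h=im["range_z"].shape[0]; f=h/2/np.tan(np.radians(im["vfov"])/2)
    q=(np.atleast_2d(p)-im["origin"])@camR(im); return im["cx"]+f*q[:,0]/-q[:,2], im["cy"]-f*q[:,1]/-q[:,2]
def fit(im,z0,ax,skip):
    g=np.asarray(im["color"],float).mean(-1); cam=np.array(im["origin"])[:2]
    c=np.array(ax,float)
    for _ in range(4):
        B=[]
        caz=np.degrees(np.arctan2(*(cam-c)[::-1]))
        for az in range(0,360,4):
            if any(abs((az-s+180)%360-180)<w for s,w in skip): continue
            dd=abs((az-caz+180)%360-180)
            if 65<dd<105: continue
            z=z0+(0 if dd<90 else .014)
            r=np.arange(.073,.097,.0005); u=np.array([np.cos(np.radians(az)),np.sin(np.radians(az))])
            p=np.c_[c+r[:,None]*u,np.full(len(r),z)]; x,y=proj(im,p)
            s=map_coordinates(g,[y,x],order=1)
            if s[-8:].mean()-s[:8].mean()<35: continue
            mid=(s[-5:].mean()+s[:5].mean())/2; k=np.argmax(s>mid)
            if k==0: continue
            rr=r[k-1]+(mid-s[k-1])/(s[k]-s[k-1])*.0005; B.append([*(c+rr*u),az])
        B=np.array(B); s=least_squares(lambda p:np.hypot(B[:,0]-p[0],B[:,1]-p[1])-p[2],[*c,.085],loss="soft_l1",f_scale=.0007); c=s.x[:2]
    print("axis",s.x.round(4),"n",len(B),"rms",np.sqrt(np.mean(s.fun**2)).round(5)); return c
if __name__=="__main__":
    print("S rest");a=fit(S0[1],-.0023,(.479,-.0935),[(270,30)])
    print("T rest");fit(S0[0],-.0012,(.4775,-.0972),[(270,30)])
    print("S now");b=fit(av,-.0023,(.479,-.0935),[(270,40)])
    for z in(.0117,.0125):
        for n,u,v,im in(("rest",271.09,198.59,S0[1]),("now",260.23,188.5,av)):
            d=ray(im,u,v,z)[:2]-b; print(z,n,np.degrees(np.arctan2(d[1],d[0])).round(2),np.hypot(*d).round(4))
    print("ring dir",[np.degrees(np.arctan2(y-b[1],x-b[0])).round(2) for x,y in((.6193,-.027),(.6203,-.0267),(.6185,-.029))])
E
python3 disc.py
```

```text
S rest
axis [ 0.4802 -0.097   0.0831] n 49 rms 0.00085
T rest
axis [ 0.4777 -0.0978  0.0843] n 62 rms 0.00057
S now
axis [ 0.4801 -0.0968  0.083 ] n 42 rms 0.001
0.0117 rest 87.84 0.0606
0.0117 now 27.04 0.064
0.0125 rest 88.22 0.0615
0.0125 now 27.97 0.0641
ring dir [np.float64(26.62), np.float64(26.55), np.float64(26.09)]
```

```bash
python3 -m pendant '[0,0,0,0,0,0.12,1,0,0,0,0,0,0,1,0,0,0,0,0,0,1,0,0,0,0,0,0,1]'
python3 - <<'E'
from h import *
from disc import proj
import pickle
S=[get_image("side") for _ in range(8)]
im=dict(S[0]); im["color"]=np.mean([i["color"] for i in S],0); pickle.dump(im,open("avg2.pkl","wb"))
c=im["color"]; sc=np.clip(c[...,0]-np.maximum(c[...,1],c[...,2])-12,0,None)
v,u=np.mgrid[182:198,252:268]; w=sc[182:198,252:268]; U,V=(u*w).sum()/w.sum(),(v*w).sum()/w.sum()
b=np.array([.4801,-.0968]);print(round(U,2),round(V,2))
for z in(.0117,.0125):
    d=ray(im,U,V,z)[:2]-b; print(z,np.degrees(np.arctan2(d[1],d[0])).round(2),np.hypot(*d).round(4))
# weighted principal axis of the pointer streak, on the plane
Q=np.array([ray(im,x,y,.0122)[:2] for x,y in zip(u.ravel(),v.ravel())]); ww=w.ravel()
m=(Q*ww[:,None]).sum(0)/ww.sum(); e=Q-m; l,E=np.linalg.eigh((e*ww[:,None]).T@e); print("streak dir",np.degrees(np.arctan2(E[1,1],E[0,1])).round(1))
s=env.observe(); M=rot(s["ee_rot"]).as_matrix(); print("a",round(np.degrees(np.arctan2(M[1,0],M[0,0])),2),s["ft_force"].round(1),"tilt",np.degrees(np.arccos(-M[2,2])).round(2))
big=cv2.resize(np.clip(c[140:220,215:315],0,255).astype(np.uint8),None,fx=8,fy=8,interpolation=2)[:600]
def P(p): x,y=proj(im,p); return int((x[0]-215+.5)*8),int((y[0]-140+.5)*8)
cv2.line(big,P([*b,.0122]),P([*(b+.17*np.array([np.cos(np.radians(26.2)),np.sin(np.radians(26.2))])),.0122]),(0,200,0),1)
save("fin.png",big)
E
```

```text
time_s: 13.05
tool_pos: [0.4796, -0.0957, 0.098]
ee_rot: [0.0, 0.878, 0.478, 0.0]
ft_force: [1.5, -1.3, 5.8]
width: 0.0113
finger_force: 59.3
259.81 188.11
0.0117 25.23 0.0654
0.0125 26.14 0.0654
streak dir -150.6
a 57.13 [ 1.8 -0.9  5.6] tilt 0.06
```

View pics/fin.png

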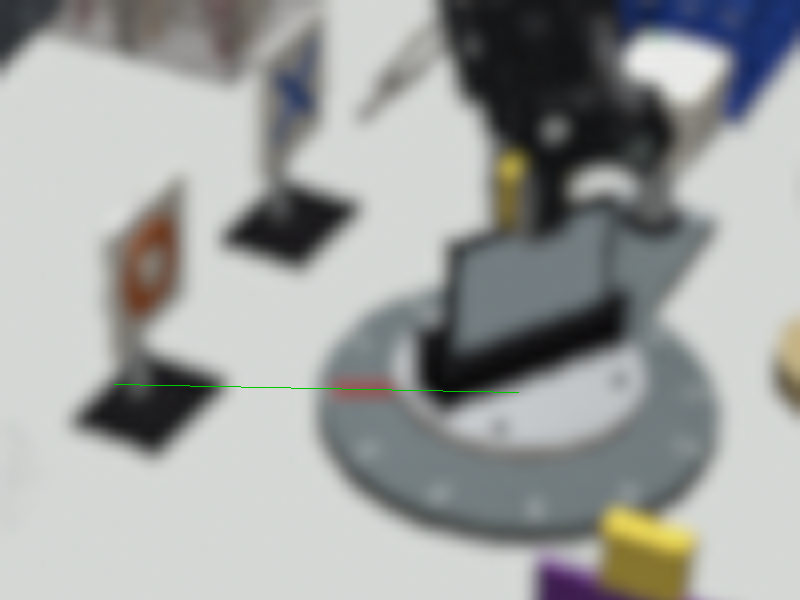

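The line from the axis through the red pointer (362,388) runs to the ring card's post (140,388). The measured pointer direction is about 26° and the card's about 26.3°. The plate is upright (tilt 0.06°), seated and gripped, so I'm handing in.

```bash
python3 -c "
from plant import env
print(env.sign_off())"
```

```text
the job is handed in; nothing more can be done
None
```

The mirror plate is seated upright in the turntable slot, still gripped and turned clockwise so the pointer sits on the middle of the ring card, to within about 1° by my measurements; I handed the job in at about 14 s and got no verdict back.

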